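Free the stuck drive hub and pack it in the stacking trays

ROBOT

A 6-joint arm with a two-finger parallel gripper is mounted at the origin on a cart in front of the work surface, level with it; the furniture and walls round the work are solid. World frame = base frame: x ahead of the robot, y to its left, z up, the work surface at z = 0. Lengths are in m, angles in degrees, forces in N, time in s.
With the tool pointing down it reaches from about 0.3 to 0.775 m from the base axis. Payload 14.6 kg.
Tool frame: the origin (TCP) lies at the very end of the fingers, on their centre line; the grasp point (between the pads) lies env.grip_point_offset behind it (env.grip_point_offset is the distance from the TCP to the grasp point, in m); z points along the fingers, y is the line along which they close (so a half turn about z gives the same grasp; the last joint's range is limited). The gripper opens to 94 mm and grips with 3 to 60 N. Pads are 16 mm wide; open, the fingers measure 119 mm over their backs; the gripper's body (75 mm by 177 mm) begins 78 mm behind the grasp point.
Start: joints at [-76.524, 17.183, 87.147, -0, 75.671, -3.816], TCP at [0.163, -0.525, 0.205] pointing down, gripper open.
Joint ranges: [-173.82, 173.82], [-45.26, 126.66], [13.44, 144.39], [-59.66, 239.66], [0, 175.72], [-146.38, 146.38]. Speed limits (degrees/s): [127.2, 127.2, 147.25, 180, 180, 180].

INTERFACE

Orientations are given as [roll, pitch, yaw] about the fixed x, y, z axes, in that order (R = Rz(yaw) Ry(pitch) Rx(roll)).
In Python, from rig import readout, cams, ticket, env gives the robot as it stands. The module is installed in compiled form; this text tells all that it offers.
- The arm moves only by the tool play_rows, never from a script. Its argument "commands" is a list of rows, each a list of 7 numbers: the shift along the tool's x, y, z each as a share of 50 cm, from -1 to 1, then the turn, a rotation vector about the tool's x, y, z each as a share of 90 degrees, from -1 to 1, then the closure, from 0 (fully open) to 1 (shut). A call has 1 to 8 rows; each row is the pose to reach, as a shift and turn from the pose commanded when the call began, along the tool's axes at that moment; what a row does not reach only later rows make up. A row lasts 1/10 s, in which the tool goes at most 50 mm and 8.59 degrees, less where a joint would pass 70% of its speed; a pose out of reach is approached as far as the arm can. A call with a number of a shift or a turn outside -1 to 1 is refused whole. A call with a gripper value outside its range is refused whole. The fingers move at their own pace and stop on an object; "force" is the grip in N (left out, the last holds). Time passes only in rows, so rows that repeat a pose let the fingers close. It gives the time, the measured TCP pose, the force, the opening and the grip force at its end, in the units of the state.
- readout.observe(): the state, without advancing time (a new reading comes with each control period).
- cams.get_image(name): name is "side" or "top"; returns (picture, depth): 384x512x3 uint8, red, green, blue; 384x512 float32, m along the optical axis (not along the pixel's ray), 0 where there is no reading.
- cams.camera_params(name): a dict with "fx", "fy", "cx", "cy" (pixels), "camera_from_world" (4x4, takes a point from world to camera coordinates). Camera axes: x right, y down, z forward; pixel columns grow to the right and rows downward; lengths in m; the calibration is good to about 2 mm. A picture is of the moment at which its call begins. camera_params takes no time and is no camera call.
- ticket.sign_off(): hands the job in; it is judged then, once.
The state is a dict: "t": time; "joint_positions": joint angles; "qd": joint speeds; "joint_efforts": joint torques, N m; "ee_pos": TCP position; "ee_rot": TCP orientation; "force": force on the tool from outside, world axes, zero at the start; "ft_torque": the same for the moment, N m; "grip_width": finger opening in m; "gripper_force": force on a finger pad.
Only numpy, scipy, OpenCV 4.12 (cv2) and the standard library are available. Lean on these libraries where they do the work, as an engineer would, in place of code of your own. Each camera call takes 0.05 s, during which the arm holds its last target. There are 200 camera calls.

TASK

The drive hub is stuck on the spindle of the food processor's motor base: twist it back and forth while pulling gently until it comes off, without lifting the base out of its dock (a straight pull would lift it). Set the hub down inside the open lower accessory tray, not dropping it, and then stack the tray with the handle on top so that its four corner lugs sit fully down in the lower tray's corner sockets. Leave the spice jar, the pepper shaker and the soap pump standing where they are.

Things in the scene. Friction and masses are not known exactly. Their poses are not given: they have to be found in the camera images.
- base_shaft (a point): On the axis of the upright spindle of the white motor base, at the top of its black seat, 70 mm above the worktop; the hub's underside rests here. z up along the spindle, x points to the interlock column. Column: block 22 mm (x) by 32 mm (y), centred 52 mm from the axis (41 mm free between axis and column), top 130 mm above the worktop. Spindle: 16 mm core with sprung strips, 24 mm tall.
- base (a joint): Height in m by which the motor base has been lifted out of its dock; 0 as it stands. The dock, a black disc 147 mm across fixed to the worktop, keeps the base from turning, sliding or tipping, but only its weight (about 18 N) holds it down. Base: 132 mm across, 66 mm high; a black dial sticks out on the side away from the column, to 74 mm from the axis at 34 mm height.
- hub_head (a point): Centre of the square head of the grey drive hub, at the start 107 mm above the worktop. Head 30 x 30 mm, 22 mm tall, flats square to x and y of this frame, z up; grip either pair of flats. It starts at any angle to the column. Dry friction holds it; turning uses that friction up: while it turns (say 0.5 rad each way, 1.5 rad/s, under 0.5 N m, no stops) it rises with a pull of about 10 N, 3 mm a stroke.
- hub: The drive hub: origin at the centre of its underside, 37 mm below hub_head, same axes. 48 mm tall, about 60 g; from below: flange 40 mm across and 5 mm thick, round sleeve 29 mm outside with a 21 mm bore 26 mm deep, then the square head. The springs let go after 18 mm of rise; it is clear of the spindle after 24 mm. Without twisting, a pull of 22 to 38 N would be needed, and the base would come up first; at each reversal of the twist it grips again.
- lower_rim (a point): Centre of the open top of the grey lower tray, in the plane of its rim, 64 mm above its underside; x along its long side, y along its short side, z up. In each corner a post 24 x 24 mm with a square socket 17 x 17 mm, 14 mm deep, open at the rim, centred at x = +-57.5, y = +-42.5 mm. The hub fits inside below the rim, upright or lying.
- lower_tray: The lower tray (the one without a handle): origin at the centre of its underside, 64 mm below lower_rim, same axes. 140 x 110 x 64 mm outside, walls 4 mm, upper face of the floor 4 mm above the underside; 0.6 kg, loose.
- upper_grip (a point): Centre of the handle bar of the grey upper tray. Bar 78 mm long (x), 14 mm wide (y), 14 mm tall; 37 mm free under it save for uprights at x = +-32 mm. x along the tray's long side, z up. 48 mm above the tray's flat underside and 58 mm above the lug tips. Stacked home, the underside lies on the lower rim and this point is 48 mm above lower_rim; half a turn round is as good.
- upper_tray: The upper tray: origin at its centre at the level of the lug tips, 58 mm below upper_grip, same axes. 140 x 110 mm, walls' top 38 mm above the origin; about 0.35 kg, loose, standing on its lugs. Lugs: one at each corner, 10 mm long, round, 12.6 mm across at the root, tapering to 8.4 mm, at x = +-57.5, y = +-42.5 mm. Two steel discs are fixed in it, beside the handle.
- spice_mid (a point): Middle of a spice jar with a dark lid, 41 mm across, 105 mm tall (this point 50 mm above its underside), a bystander.
- pepper_mid (a point): Middle of a pepper shaker with a grey domed top, 44 mm across, 90 mm tall (this point 45 mm above its underside), a bystander.
- pump_mid (a point): Middle of a pale soap pump bottle with a white spout, 58 mm across (73 mm with the spout), 183 mm tall (this point 90 mm above its underside), a bystander.
Things that resemble listed ones, but are neither listed nor needed, are in the scene too. There is more than one size of the part that bears base_shaft; the job needs the larger.

How it is judged:
By the outcome, as a careful person would: the job done as asked, in the order asked, and still so for the second after the job is handed in, with the robot touching nothing.
It also fails if it takes over 72 s, if anything falls off the work surface, if the arm or the gripper's body presses on something with over 40 N, if the wrist force passes 120 N, or if a joint passes its speed limit or range.

## Working session

There is one attempt and no reset: what is moved stays moved. The work goes in short steps, Python scripts to look and compute and a tool call to move; the robot and the scene stay as the last step left them, time stands still between calls to the robot, and variables do not carry over. Pictures are saved under pics/ and viewed, at most 10 in all, crops included, and the job is handed in when it is done.

Besides the shell and the picture viewer there is one more tool, called after "Request:" as a command line: name --pt "numbers of a row" for each row, then --argument value for the rest. play_rows: Moves the arm, as the interface text tells. Shift numbers are shares of 50 cm and turn numbers shares of 90 degrees, none past 1 either way. Its arguments: {"type":"object","properties":{"commands":{"type":"array"},"force":{"type":"number"}},"required":["commands"]}

```bash
mkdir -p pics; python3 - <<'E'
from rig import readout,cams,env
import cv2,numpy as np
print(readout.observe()); print(env.grip_point_offset)
for n in("side","top"):
    p,d=cams.get_image(n); cv2.imwrite(f"pics/{n}0.png",p[:,:,::-1]); np.savez(f"{n}0.npz",p=p,d=d)
    print(n,cams.camera_params(n))
E
```

```text
{'t': 0.0, 'joint_positions': array([-7.65226931e+01,  1.72160455e+01,  8.71813291e+01, -1.39399774e-03,
        7.56713146e+01, -3.81406184e+00]), 'qd': array([-0.00052529,  0.08232632,  0.03972001,  0.02048377, -0.03057491,
        0.00262331]), 'joint_efforts': array([ 1.72353277e-03, -5.31801581e+01, -3.52735054e+01,  7.08469329e-02,
        2.43713718e-02, -1.08839333e-04]), 'ee_pos': array([ 0.16342058, -0.52487177,  0.20487475]), 'ee_rot': array([-1.79931373e+02, -3.22189164e-03,  1.72917126e+01]), 'force': array([-0.5189876 ,  0.09575721, -0.18322508]), 'ft_torque': array([ 0.00808994, -0.00133185, -0.01925688]), 'gripper_force': 0.0, 'grip_width': 0.09385644017354676}
0.0188
side {'fx': 355.3184606666346, 'fy': 355.3184606666346, 'cx': 259.17545709529367, 'cy': 190.8943275039861, 'camera_from_world': array([[ 0.88072195,  0.47348126,  0.01201439, -0.40435587],
       [ 0.25877565, -0.45979294, -0.8494855 , -0.03333338],
       [-0.39669133,  0.75126956, -0.52747515,  1.43520297],
       [ 0.        ,  0.        ,  0.        ,  1.        ]])}
top {'fx': 493.5881119697791, 'fy': 493.5881119697791, 'cx': 262.88534494136024, 'cy': 198.84100237883703, 'camera_from_world': array([[-0.13008448, -0.9915017 ,  0.00154969,  0.05885804],
       [-0.96946185,  0.12686483, -0.20987861,  0.46022265],
       [ 0.2078984 , -0.02880431, -0.97772622,  1.45782043],
       [ 0.        ,  0.        ,  0.        ,  1.        ]])}
```

View pics/side0.png

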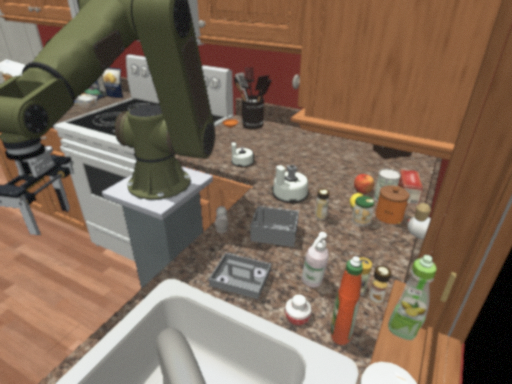

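View pics/top0.png

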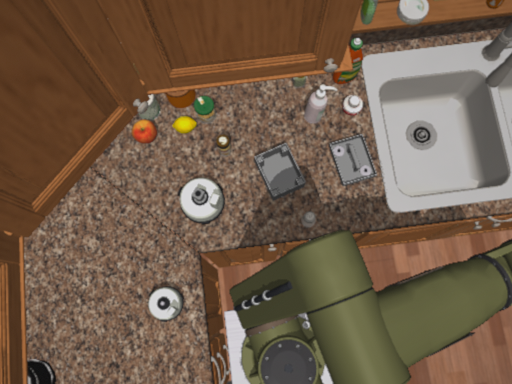

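```bash
cat >h.py <<'E'
import numpy as np,cv2
from rig import readout,cams,env
def cam(n):
    c=cams.camera_params(n); return c,np.linalg.inv(c["camera_from_world"])
def cloud(n,d):
    c,T=cam(n); v,u=np.indices(d.shape)
    P=np.stack([(u-c["cx"])/c["fx"]*d,(v-c["cy"])/c["fy"]*d,d,np.ones_like(d)],-1)@T.T
    return P[...,:3]
def ray(n,u,v,z):
    c,T=cam(n); r=T[:3,:3]@np.array([(u-c["cx"])/c["fx"],(v-c["cy"])/c["fy"],1]); o=T[:3,3]
    return o+r*(z-o[2])/r[2]
def proj(n,p):
    c,_=cam(n); q=c["camera_from_world"]@np.append(p,1); return c["fx"]*q[0]/q[2]+c["cx"],c["fy"]*q[1]/q[2]+c["cy"]
E
python3 - <<'E'
from h import *
t=np.load("top0.npz");p,d=t["p"],t["d"]
cv2.imwrite("pics/c1.png",cv2.resize(p[85:235,175:385,::-1],None,fx=3.8,fy=3.8,interpolation=cv2.INTER_CUBIC))
C=cloud("top",d)
for n,(u,v) in dict(table=(240,170),hub=(201,195),base=(202,210),small=(163,303),lrim=(280,170),upper=(352,158),bar=(352,158),spice=(223,141),pepper=(309,218),pump=(316,105)).items():
    print(n,C[v,u].round(3))
def rect(m,n,z,k=None):
    cs,_=cv2.findContours(m.astype(np.uint8),0,2)
    c=max(cs,key=cv2.contourArea)
    w=np.array([ray(n,*q[0],z)[:2] for q in c])
    r=cv2.minAreaRect((w*1000).astype(np.float32)); print(np.round(r[0],1),np.round(r[1],1),round(r[2],1))
Z=C[...,2]
def box(u0,u1,v0,v1):
    m=np.zeros(d.shape,bool);m[v0:v1,u0:u1]=1;return m
print("lower");b=box(245,315,135,205);rect(b&(Z>.05)&(Z<.08),"top",.064)
print("upper");b=box(325,383,125,195);rect(b&(Z>.033)&(Z<.05),"top",.038);rect(b&(Z>.052),"top",.065)
print("base");b=box(170,235,170,230);
for lo,hi,z in((.058,.073,.066),(.085,.14,.118),(.1,.125,.118),(.121,.14,.13)):
  try: rect(b&(Z>lo)&(Z<hi),"top",z)
  except Exception as e: print(e)
for n,bb,lo,z in(("spice",(208,238,125,158),.09,.105),("pepper",(295,322,205,230),.06,.08),("pump",(295,345,75,130),.1,.13)):
    m=box(*bb)&(Z>lo); print(n,np.median(C[m],0).round(3),C[m].min(0).round(3),C[m].max(0).round(3))
E
```

```text
table [0.577 0.057 0.002]
hub [0.483 0.177 0.123]
base [0.45  0.185 0.064]
small [0.193 0.324 0.068]
lrim [ 0.558 -0.069  0.01 ]
upper [ 0.554 -0.291  0.059]
bar [ 0.554 -0.291  0.059]
spice [0.643 0.096 0.109]
pepper [ 0.381 -0.128  0.086]
pump [ 0.72  -0.198  0.111]
lower
[546.3 -62.1] [143.  111.4] 17.5
upper
[ 578.8 -344.1] [137.   46.4] 29.2
[ 557.2 -295.5] [76.9 15.2] 9.4
base
[490.5 187.3] [122.7 121.6] 38.0
[488.7 186.2] [36.1 32.3] 53.5
[490.1 187.3] [32.6 31.4] 53.5
[465.8 142.2] [22.1 32.4] 63.8
spice [0.645 0.098 0.104] [0.151 0.042 0.091] [0.669 0.118 1.522]
pepper [ 0.384 -0.127  0.085] [ 0.151 -0.145  0.06 ] [0.405 0.042 1.522]
pump [ 0.734 -0.206  0.129] [ 0.151 -0.255  0.1  ] [0.763 0.042 1.522]
```

View pics/c1.png

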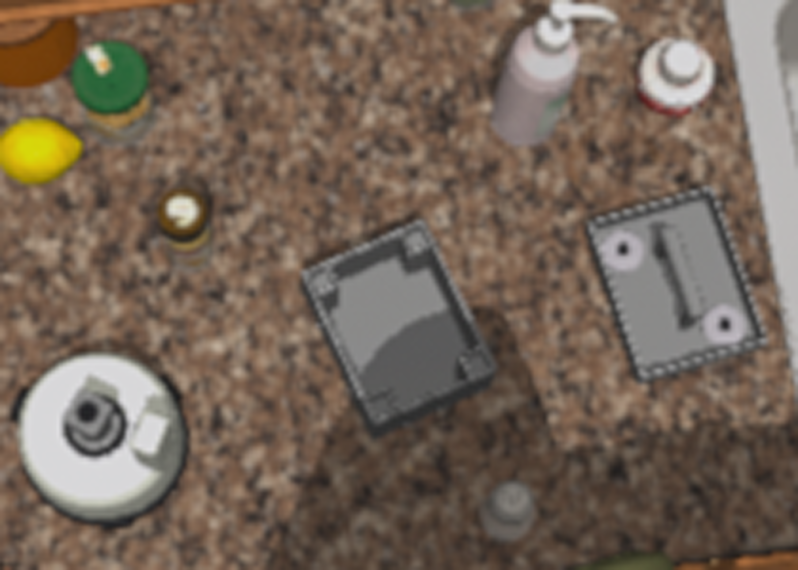

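```bash
cat >>h.py <<'E'
from scipy.spatial.transform import Rotation as Ro
def rel(x,y,z,yaw,grip=True):
    "target: grasp point (if grip) world mm, yaw deg -> row numbers"
    s=readout.observe(); R=Ro.from_euler("xyz",s["ee_rot"],degrees=True)
    t=np.array([x,y,z])/1000-np.array([0,0,env.grip_point_offset if grip else 0])
    T=Ro.from_euler("xyz",[180,0,yaw],degrees=True)
    print((R.inv().apply(t-s["ee_pos"])/.5).round(4),((R.inv()*T).as_rotvec(degrees=True)/90).round(4))
def st():
    s=readout.observe(); print("t",round(s["t"],2),s["ee_pos"].round(4),s["ee_rot"].round(2),"F",s["force"].round(1),"w",round(s["grip_width"],4),s["gripper_force"])
E
python3 -c "
from h import *
rel(340,-130,230,40,False); rel(490,187,200,53.5,False)"
```

```text
[ 0.5719 -0.6492 -0.0494] [-6.000e-04 -2.000e-04 -2.523e-01]
[ 1.0468 -1.1653  0.0112] [-6.000e-04 -3.000e-04 -4.023e-01]
```

Request:
play_rows --pt "0.572 -0.65 -0.05 0 0 -0.25 0.47" --pt "0.572 -0.65 -0.05 0 0 -0.25 0.47" --pt "0.572 -0.65 -0.05 0 0 -0.25 0.47" --pt "0.572 -0.65 -0.05 0 0 -0.25 0.47" --pt "0.572 -0.65 -0.05 0 0 -0.25 0.47" --pt "0.572 -0.65 -0.05 0 0 -0.25 0.47" --pt "0.572 -0.65 -0.05 0 0 -0.25 0.47" --pt "0.572 -0.65 -0.05 0 0 -0.25 0.47"

```text
t: 0.9
ee_pos: [0.3264, -0.1585, 0.2287]
ee_rot: [180.0, -0.0, 39.8]
force: [0.8, -0.9, -0.4]
grip_width: 0.0496
gripper_force: 0.0
```

```bash
python3 -c "
from h import *
st();rel(490,187,200,53.5,False)"
```

```text
t 0.9 [ 0.3264 -0.1585  0.2287] [ 1.7998e+02 -1.0000e-02  3.9760e+01] F [ 0.8 -0.9 -0.4] w 0.0496 0.0
[ 0.6935 -0.322   0.0573] [ 2.000e-04 -1.000e-04 -1.526e-01]
```

Request:
play_rows --pt "0.69 -0.32 0.03 0 0 -0.15 0.47" --pt "0.69 -0.32 0.03 0 0 -0.15 0.47" --pt "0.69 -0.32 0.05 0 0 -0.15 0.47" --pt "0.69 -0.32 0.055 0 0 -0.15 0.47" --pt "0.69 -0.32 0.055 0 0 -0.15 0.47" --pt "0.69 -0.32 0.055 0 0 -0.15 0.47" --pt "0.69 -0.32 0.055 0 0 -0.15 0.47" --pt "0.69 -0.32 0.055 0 0 -0.15 0.47"

```text
t: 1.7
ee_pos: [0.4893, 0.1861, 0.2001]
ee_rot: [-180.0, 0.0, 53.4]
force: [0.5, -0.5, 0.5]
grip_width: 0.05
gripper_force: 0.0
```

```bash
python3 - <<'E'
from h import *
st()
p,d=cams.get_image("side"); np.savez("side1.npz",p=p,d=d)
p2,_=cams.get_image("top")
a=cv2.resize(p[130:230,230:350],(480,400),interpolation=cv2.INTER_CUBIC)
b=cv2.resize(p2[140:240,140:220],(320,400),interpolation=cv2.INTER_CUBIC)
cv2.imwrite("pics/c2.png",np.hstack([a,b])[:,:,::-1])
rel(490,187,107,53.5)
E
```

```text
t 1.7 [0.4893 0.1861 0.2001] [-1.7996e+02  4.0000e-02  5.3390e+01] F [ 0.5 -0.5  0.5] w 0.05 0.0
[0.0028 0.0004 0.2229] [-0.0009  0.0008 -0.0003]
```

View pics/c2.png

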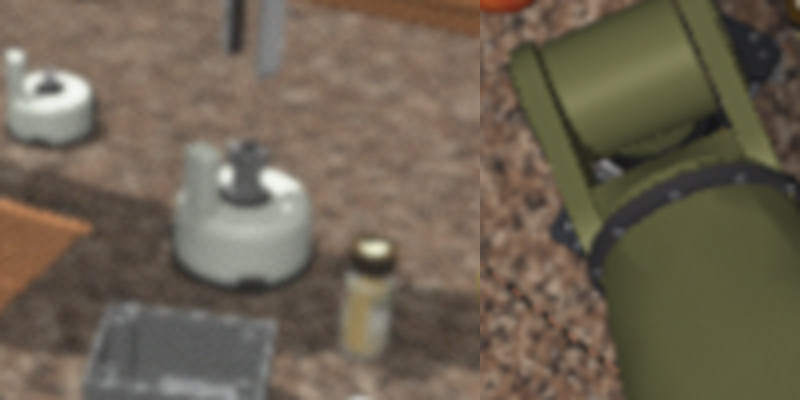

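The side crop shows the two fingers (~(245,55) in the crop) straight above the hub (~(248,155)). The column is to the left at (200,170), clear of the closing line.

Request:
play_rows --pt "0.003 0 0.06 0 0 0 0.47" --pt "0.003 0 0.12 0 0 0 0.47" --pt "0.003 0 0.16 0 0 0 0.47" --pt "0.003 0 0.19 0 0 0 0.47" --pt "0.003 0 0.21 0 0 0 0.47" --pt "0.003 0 0.223 0 0 0 0.47" --pt "0.003 0 0.223 0 0 0 0.47"

```text
t: 2.5
ee_pos: [0.4896, 0.1842, 0.0892]
ee_rot: [-180.0, 0.0, 53.3]
force: [-0.1, 0.6, 0.6]
grip_width: 0.0498
gripper_force: 0.0
```

Request:
play_rows --pt "0 0 0 0 0 0 0.6" --pt "0 0 0 0 0 0 0.65" --pt "0 0 0 0 0 0 0.75" --pt "0 0 0 0 0 0 0.75" --pt "0 0 0 0 0 0 0.75" --force 10

```text
t: 3.0
ee_pos: [0.4902, 0.1844, 0.0901]
ee_rot: [180.0, -0.0, 53.3]
force: [-0.0, -1.2, 6.0]
grip_width: 0.0297
gripper_force: 10.0
```

```bash
python3 -c "
from h import *
st();rel(490,187,107,53.5);print(readout.observe()['ft_torque'])"
```

```text
t 3.0 [0.4902 0.1844 0.0901] [ 1.7995e+02 -4.0000e-02  5.3290e+01] F [-0.  -1.2  6. ] w 0.0297 9.966201335191727
[ 0.0039 -0.0034  0.0038] [ 0.0005 -0.0005 -0.0024]
[-0.39271648 -0.03499248 -0.04212069]
```

Request:
play_rows --pt "0.002 0 -0.002 0 0 0 0.75" --pt "0.004 0 -0.003 0 0 0 0.75" --pt "0.004 0 -0.003 0 0 0 0.75"

```text
t: 3.3
ee_pos: [0.4905, 0.1852, 0.0904]
ee_rot: [-180.0, 0.2, 53.3]
force: [-1.0, -7.5, -0.7]
grip_width: 0.03
gripper_force: 10.0
```

Request:
play_rows --pt "0 0 0 0 0 0 0.8" --pt "0 0 0 0 0 0 0.8" --pt "0 0 0 0 0 0 0.8" --force 40

```text
t: 3.6
ee_pos: [0.4904, 0.1851, 0.0904]
ee_rot: [-180.0, 0.2, 53.3]
force: [-0.8, -7.8, -1.9]
grip_width: 0.0297
gripper_force: 40.0
```

```bash
python3 -c "
from h import *
st();print(readout.observe()['ft_torque'])"
```

```text
t 3.6 [0.4904 0.1851 0.0904] [-1.7997e+02  1.6000e-01  5.3300e+01] F [-0.8 -7.8 -1.9] w 0.0297 39.99218165874481
[-1.61073639  0.16373165  0.05194947]
```

Request:
play_rows --pt "-0.003 0 0 0 0 0.09 0.8" --pt "-0.003 0 -0.002 0 0 0.18 0.8" --pt "-0.003 0 -0.004 0 0 0.27 0.8" --pt "-0.003 0 -0.006 0 0 0.36 0.8"

```text
t: 4.0
ee_pos: [0.4889, 0.1853, 0.0925]
ee_rot: [-179.9, 0.2, 20.6]
force: [0.8, 5.9, -16.6]
grip_width: 0.0295
gripper_force: 40.0
```

```bash
python3 -c "
from h import *
st();print(readout.observe()['ft_torque'])"
```

```text
t 4.0 [0.4889 0.1853 0.0925] [-1.7991e+02  1.7000e-01  2.0580e+01] F [  0.8   5.9 -16.6] w 0.0295 40.00413179397583
[ 1.29424247 -0.16162075  0.19849417]
```

Request:
play_rows --pt "0 0 0.003 0 0 -0.09 0.8" --pt "0 0 0.002 0 0 -0.18 0.8" --pt "0 0 0.001 0 0 -0.27 0.8" --pt "0 0 0 0 0 -0.36 0.8" --pt "0 0 -0.001 0 0 -0.45 0.8" --pt "0 0 -0.002 0 0 -0.54 0.8" --pt "0 0 -0.003 0 0 -0.63 0.8" --pt "0 0 -0.004 0 0 -0.72 0.8"

```text
t: 4.8
ee_pos: [0.4908, 0.1843, 0.0953]
ee_rot: [179.9, 0.0, 86.0]
force: [11.2, -4.6, -10.8]
grip_width: 0.0297
gripper_force: 40.0
```

```bash
python3 -c "
from h import *
st()"
```

```text
t 4.8 [0.4908 0.1843 0.0953] [1.7992e+02 5.0000e-02 8.6010e+01] F [ 11.2  -4.6 -10.8] w 0.0297 39.99807000160217
```

Request:
play_rows --pt "0 0.002 0.002 0 0 0.09 0.8" --pt "0 0.002 0.001 0 0 0.18 0.8" --pt "0 0.002 0 0 0 0.27 0.8" --pt "0 0.002 -0.001 0 0 0.36 0.8" --pt "0 0.002 -0.002 0 0 0.45 0.8" --pt "0 0.002 -0.003 0 0 0.54 0.8" --pt "0 0.002 -0.004 0 0 0.63 0.8" --pt "0 0.002 -0.005 0 0 0.72 0.8"

```text
t: 5.6
ee_pos: [0.4897, 0.1854, 0.0972]
ee_rot: [-179.9, 0.2, 20.6]
force: [-3.7, 5.9, -8.8]
grip_width: 0.0298
gripper_force: 40.0
```

```bash
python3 - <<'E'
from h import *
st()
p,d=cams.get_image("side"); C=cloud("side",d)
d0=np.load("side0.npz")["d"]; C0=cloud("side",d0)
d1=np.load("side1.npz")["d"]; C1=cloud("side",d1)
b=np.s_[165:205,272:310]
for c in (C0,C1,C):
    q=c[b].reshape(-1,3); r=np.hypot(q[:,0]-.490,q[:,1]-.187)
    m=(r>.03)&(r<.055)&(q[:,2]>.055)&(q[:,2]<.08)
    cm=(np.hypot(q[:,0]-.4658,q[:,1]-.142)<.018)&(q[:,2]>.115)&(q[:,2]<.15)
    print(m.sum(),q[m,2].mean(),cm.sum(),q[cm,2].mean())
E
```

```text
t 5.6 [0.4897 0.1854 0.0972] [-179.89    0.2    20.58] F [-3.7  5.9 -8.8] w 0.0298 40.00782072544098
135 0.06721397475469768 36 0.12656193888857106
135 0.06735835765628187 37 0.12703561225230403
136 0.0670923391949576 35 0.12707407324582
```

Base not lifted. Continuing the strokes.

Request:
play_rows --pt "0 0 0.001 0 0 -0.09 0.8" --pt "0 0 0 0 0 -0.18 0.8" --pt "0 0 -0.001 0 0 -0.27 0.8" --pt "0 0 -0.002 0 0 -0.36 0.8" --pt "0 0 -0.003 0 0 -0.45 0.8" --pt "0 0 -0.004 0 0 -0.54 0.8" --pt "0 0 -0.005 0 0 -0.63 0.8" --pt "0 0 -0.006 0 0 -0.72 0.8"

```text
t: 6.45
ee_pos: [0.4914, 0.1842, 0.1007]
ee_rot: [180.0, 0.1, 86.0]
force: [7.8, -4.5, -10.1]
grip_width: 0.0294
gripper_force: 40.0
```

Request:
play_rows --pt "0 0.002 0.001 0 0 0.09 0.8" --pt "0 0.002 0 0 0 0.18 0.8" --pt "0 0.002 -0.001 0 0 0.27 0.8" --pt "0 0.002 -0.002 0 0 0.36 0.8" --pt "0 0.002 -0.003 0 0 0.45 0.8" --pt "0 0.002 -0.004 0 0 0.54 0.8" --pt "0 0.002 -0.005 0 0 0.63 0.8" --pt "0 0.002 -0.006 0 0 0.72 0.8"

```text
t: 7.25
ee_pos: [0.4911, 0.1852, 0.1043]
ee_rot: [-179.9, 0.1, 20.6]
force: [-6.0, 2.1, 5.3]
grip_width: 0.0294
gripper_force: 40.0
```

Request:
play_rows --pt "0 0 0.001 0 0 -0.09 0.8" --pt "0 0 0 0 0 -0.18 0.8" --pt "0 0 -0.001 0 0 -0.27 0.8" --pt "0 0 -0.002 0 0 -0.36 0.8" --pt "0 0 -0.003 0 0 -0.45 0.8" --pt "0 0 -0.004 0 0 -0.54 0.8" --pt "0 0 -0.005 0 0 -0.63 0.8" --pt "0 0 -0.006 0 0 -0.72 0.8"

```text
t: 8.05
ee_pos: [0.4919, 0.1848, 0.1073]
ee_rot: [-180.0, -0.0, 86.0]
force: [0.3, 0.8, -0.6]
grip_width: 0.0296
gripper_force: 40.0
```

Request:
play_rows --pt "0 0 -0.001 0 0 0.09 0.8" --pt "0 0 -0.002 0 0 0.18 0.8" --pt "0 0 -0.004 0 0 0.27 0.8" --pt "0 0 -0.006 0 0 0.36 0.8" --pt "0 0 -0.008 0 0 0.45 0.8" --pt "0 0 -0.01 0 0 0.54 0.8" --pt "0 0 -0.012 0 0 0.63 0.8" --pt "0 0 -0.014 0 0 0.72 0.8"

```text
t: 8.85
ee_pos: [0.4919, 0.1848, 0.1143]
ee_rot: [-180.0, 0.0, 20.6]
force: [-0.5, 0.5, 0.3]
grip_width: 0.0298
gripper_force: 40.0
```

Request:
play_rows --pt "0 0 -0.004 0 0 0 0.8" --pt "0 0 -0.01 0 0 0 0.8" --pt "0 0 -0.02 0 0 0 0.8" --pt "0 0 -0.04 0 0 0 0.8" --pt "0 0 -0.08 0 0 0 0.8" --pt "0 0 -0.13 0 0 0 0.8" --pt "0 0 -0.18 0 0 0 0.8" --pt "0 0 -0.18 0 0 0 0.8"

```text
t: 9.65
ee_pos: [0.4933, 0.1851, 0.2084]
ee_rot: [180.0, -0.3, 21.0]
force: [-0.5, -0.3, 0.3]
grip_width: 0.0296
gripper_force: 40.0
```

```bash
python3 - <<'E'
from h import *
st()
p,d=cams.get_image("side");C=cloud("side",d)
a=cv2.resize(p[130:260,190:350],(640,520),interpolation=cv2.INTER_CUBIC)
cv2.imwrite("pics/c3.png",a[:,:,::-1])
q=C[165:205,272:310].reshape(-1,3); r=np.hypot(q[:,0]-.490,q[:,1]-.187)
m=(r>.03)&(r<.055)&(q[:,2]>.055)&(q[:,2]<.08);print(q[m,2].mean())
# tray corners refined from top0: rim mask convex hull
t=np.load("top0.npz");d=t["d"];C=cloud("top",d);Z=C[...,2]
for b,lo,hi in((np.s_[135:205,245:315],.056,.08),(np.s_[125:195,325:383],.03,.048)):
    m=np.zeros(d.shape,bool);m[b]=1;m&=(Z>lo)&(Z<hi)
    m=cv2.morphologyEx(m.astype(np.uint8),cv2.MORPH_CLOSE,np.ones((9,9)))
    c=max(cv2.findContours(m,0,2)[0],key=cv2.contourArea)
    z=.064 if lo>.05 else .038
    w=np.array([ray("top",*k[0],z)[:2]*1000 for k in c],np.float32)
    print(cv2.minAreaRect(w), C[m>0][:,2].mean())
rel(546.3,-62.1,200,17.5)
E
```

```text
t 9.65 [0.4933 0.1851 0.2084] [179.98  -0.34  20.97] F [-0.5 -0.3  0.3] w 0.0296 39.98927056789398
0.06721725874549267
((547.26416015625, -62.052337646484375), (141.26388549804688, 110.75003814697266), 17.57280158996582) 0.06534481281379245
((558.20361328125, -296.1956787109375), (141.4690704345703, 111.39928436279297), 9.094705581665039) 0.03418557302786808
[-0.0766  0.4997  0.0498] [ 0.0001 -0.002   0.0384]
```

View pics/c3.png

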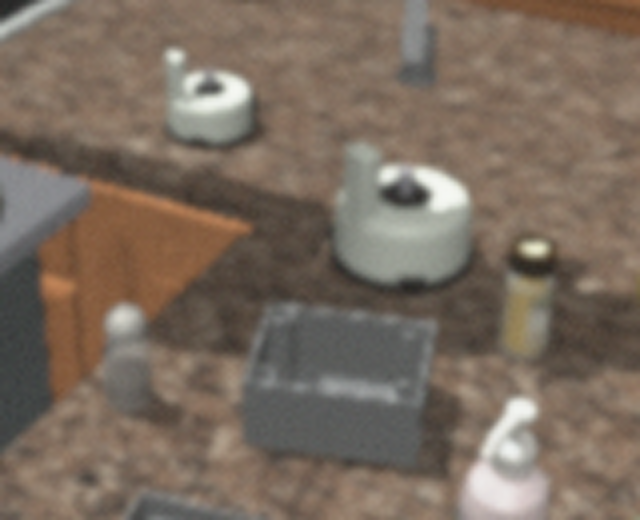

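The spindle is bare at about (405,185), the base is seated, and the hub is in the fingers at (415,60). Next: over the lower tray.

Request:
play_rows --pt "-0.076 0.5 0.03 0 0 0.038 0.8" --pt "-0.076 0.5 0.03 0 0 0.038 0.8" --pt "-0.076 0.5 0.03 0 0 0.038 0.8" --pt "-0.076 0.5 0.03 0 0 0.038 0.8" --pt "-0.076 0.5 0.03 0 0 0.038 0.8" --pt "-0.076 0.5 0.03 0 0 0.038 0.8" --pt "-0.076 0.5 0.03 0 0 0.038 0.8" --pt "-0.076 0.5 0.03 0 0 0.038 0.8"

```text
t: 10.5
ee_pos: [0.5454, -0.0615, 0.189]
ee_rot: [-180.0, 0.0, 17.5]
force: [-0.4, 0.6, -0.8]
grip_width: 0.0298
gripper_force: 40.0
```

```bash
python3 -c "
from h import *
st();rel(548,-63,30,17.5,False)"
```

```text
t 10.5 [ 0.5454 -0.0615  0.189 ] [-1.7996e+02  5.0000e-02  1.7520e+01] F [-0.4  0.6 -0.8] w 0.0298 39.98913645744324
[0.0042 0.0046 0.3179] [-0.0004  0.0005  0.0003]
```

Request:
play_rows --pt "0.004 0.004 0.06 0 0 0 0.8" --pt "0.004 0.004 0.13 0 0 0 0.8" --pt "0.004 0.004 0.2 0 0 0 0.8" --pt "0.004 0.004 0.26 0 0 0 0.8" --pt "0.004 0.004 0.29 0 0 0 0.8" --pt "0.004 0.004 0.31 0 0 0 0.8" --pt "0.004 0.004 0.316 0 0 0 0.8" --pt "0.004 0.004 0.316 0 0 0 0.8"

```text
t: 11.3
ee_pos: [0.5485, -0.0631, 0.0319]
ee_rot: [180.0, -0.0, 17.5]
force: [0.5, 0.1, -1.0]
grip_width: 0.0299
gripper_force: 40.0
```

Request:
play_rows --pt "0 0 0.002 0 0 0 0.8" --pt "0 0 0.004 0 0 0 0.8" --pt "0 0 0.006 0 0 0 0.8" --pt "0 0 0.007 0 0 0 0.8"

```text
t: 11.7
ee_pos: [0.5483, -0.0638, 0.0281]
ee_rot: [180.0, -0.0, 17.5]
force: [1.0, -1.1, -1.2]
grip_width: 0.0296
gripper_force: 40.0
```

Request:
play_rows --pt "0 0 0.002 0 0 0 0.8" --pt "0 0 0.004 0 0 0 0.8" --pt "0 0 0.006 0 0 0 0.8" --pt "0 0 0.006 0 0 0 0.8"

```text
t: 12.1
ee_pos: [0.5482, -0.0637, 0.0248]
ee_rot: [-180.0, 0.0, 17.5]
force: [0.0, -0.1, -0.9]
grip_width: 0.0293
gripper_force: 40.0
```

Request:
play_rows --pt "0 0 0.002 0 0 0 0.8" --pt "0 0 0.003 0 0 0 0.8" --pt "0 0 0.003 0 0 0 0.8"

```text
t: 12.4
ee_pos: [0.5484, -0.0638, 0.0242]
ee_rot: [180.0, -0.0, 17.5]
force: [-5.0, -0.2, 8.4]
grip_width: 0.0295
gripper_force: 40.0
```

Contact with the tray floor. I'll ease off, release and rise.

Request:
play_rows --pt "0 0 -0.001 0 0 0 0.66" --pt "0 0 -0.001 0 0 0 0.6" --pt "0 0 -0.001 0 0 0 0.47" --pt "0 0 -0.001 0 0 0 0.47" --pt "0 0 -0.001 0 0 0 0.47" --force 10

```text
t: 12.9
ee_pos: [0.5483, -0.0637, 0.0239]
ee_rot: [-180.0, 0.0, 17.5]
force: [-0.1, 0.1, -0.4]
grip_width: 0.0499
gripper_force: 0.0
```

Request:
play_rows --pt "0 0 -0.03 0 0 0 0.47" --pt "0 0 -0.08 0 0 0 0.47" --pt "0 0 -0.18 0 0 0 0.47" --pt "0 0 -0.28 0 0 0 0.47" --pt "0 0 -0.36 0 0 0 0.47" --pt "0 0 -0.36 0 0 0 0.47"

```text
t: 13.5
ee_pos: [0.5501, -0.064, 0.211]
ee_rot: [179.7, -0.5, 17.5]
force: [0.3, 0.7, -0.2]
grip_width: 0.0497
gripper_force: 0.0
```

```bash
python3 -c "
from h import *
st();rel(558.2,-296.5,160,9.2)"
```

```text
t 13.5 [ 0.5501 -0.064   0.211 ] [179.73  -0.52  17.48] F [ 0.3  0.7 -0.2] w 0.0497 0.0
[-0.1255  0.4477  0.1406] [ 0.0026 -0.0059  0.092 ]
```

Request:
play_rows --pt "-0.125 0.448 0 0 -0.003 0.092 0.47" --pt "-0.125 0.448 0 0 -0.003 0.092 0.47" --pt "-0.125 0.448 0 0 -0.003 0.092 0.47" --pt "-0.125 0.448 0.08 0 -0.003 0.092 0.47" --pt "-0.125 0.448 0.14 0 -0.003 0.092 0.47" --pt "-0.125 0.448 0.14 0 -0.003 0.092 0.47" --pt "-0.125 0.448 0.14 0 -0.003 0.092 0.47"

```text
t: 14.2
ee_pos: [0.5551, -0.2962, 0.1326]
ee_rot: [-179.9, 0.4, 9.1]
force: [-0.2, -0.2, 0.4]
grip_width: 0.0499
gripper_force: 0.0
```

```bash
python3 - <<'E'
from h import *
st();rel(558.2,-296.2,58,9.2)
p,d=cams.get_image("top");C=cloud("top",d);Z=C[...,2]
m=np.zeros(d.shape,bool);m[135:205,245:315]=1;n=m&(Z>.056)&(Z<.08)
n=cv2.morphologyEx(n.astype(np.uint8),cv2.MORPH_CLOSE,np.ones((9,9)))
c=max(cv2.findContours(n,0,2)[0],key=cv2.contourArea)
print(cv2.minAreaRect(np.array([ray("top",*k[0],.064)[:2]*1000 for k in c],np.float32)))
q=C[155:190,262:300].reshape(-1,3);q=q[(q[:,2]>.03)&(q[:,2]<.06)&(np.hypot(q[:,0]-.547,q[:,1]+.062)<.035)];print(len(q),q.mean(0),q.max(0))
cv2.imwrite("pics/c4.png",cv2.resize(p[100:220,215:385,::-1],None,fx=4,fy=4,interpolation=cv2.INTER_CUBIC))
E
```

```text
t 14.2 [ 0.5551 -0.2962  0.1326] [-179.89    0.41    9.12] F [-0.2 -0.2  0.4] w 0.0499 0.0
[0.0075 0.0014 0.1867] [-0.0012  0.0046 -0.0009]
((546.9944458007812, -62.464569091796875), (141.56045532226562, 110.61394500732422), 17.026538848876953)
107 [ 0.54924995 -0.06116464  0.0492666 ] [ 0.56687087 -0.04469885  0.05792487]
```

View pics/c4.png

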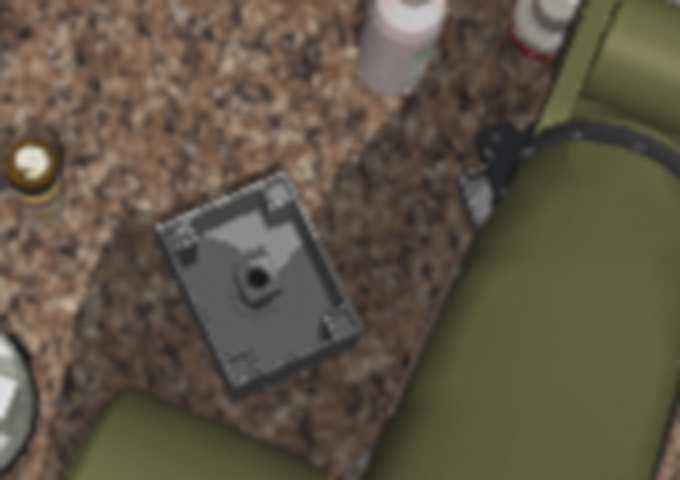

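The hub stands upright mid-tray at (258,280), and the tray hasn't moved. Now down onto the handle.

Request:
play_rows --pt "0.006 0.001 0.06 0 0.002 0 0.47" --pt "0.006 0.001 0.12 0 0.002 0 0.47" --pt "0.006 0.001 0.16 0 0.002 0 0.47" --pt "0.006 0.001 0.18 0 0.002 0 0.47" --pt "0.006 0.001 0.186 0 0.002 0 0.47" --pt "0.006 0.001 0.186 0 0.002 0 0.47"

```text
t: 14.85
ee_pos: [0.5593, -0.296, 0.0424]
ee_rot: [179.9, 0.0, 9.2]
force: [0.8, -0.9, 0.2]
grip_width: 0.0499
gripper_force: 0.0
```

```bash
python3 -c "
from h import *
st();rel(558.2,-296.2,58,9.2)"
```

```text
t 14.85 [ 0.5593 -0.296   0.0424] [1.7992e+02 1.0000e-02 9.2300e+00] F [ 0.8 -0.9  0.2] w 0.0499 0.0
[-0.0023  0.0001  0.0065] [0.0009 0.0001 0.0004]
```

Request:
play_rows --pt "0 0 0.004 0 0 0 0.6" --pt "0 0 0.004 0 0 0 0.75" --pt "0 0 0.004 0 0 0 0.85" --pt "0 0 0.004 0 0 0 0.95" --pt "0 0 0.004 0 0 0 0.95" --pt "0 0 0.004 0 0 0 0.95"

```text
t: 15.45
ee_pos: [0.5586, -0.2964, 0.0392]
ee_rot: [180.0, 0.1, 9.2]
force: [-0.9, -0.5, 3.1]
grip_width: 0.0134
gripper_force: 10.0
```

Request:
play_rows --pt "0 0 0 0 0 0 0.95" --pt "0 0 0 0 0 0 0.95" --pt "0 0 -0.01 0 0 0 0.95" --pt "0 0 -0.03 0 0 0 0.95" --pt "0 0 -0.08 0 0 0 0.95" --pt "0 0 -0.16 0 0 0 0.95" --pt "0 0 -0.25 0 0 0 0.95" --pt "0 0 -0.25 0 0 0 0.95" --force 45

```text
t: 16.25
ee_pos: [0.5607, -0.2972, 0.1714]
ee_rot: [179.6, -0.4, 9.2]
force: [0.6, 0.7, -2.7]
grip_width: 0.0136
gripper_force: 45.0
```

```bash
python3 -c "
from h import *
st();rel(547,-62.3,200,17.3);print(readout.observe()['ft_torque'])"
```

```text
t 16.25 [ 0.5607 -0.2972  0.1714] [179.61  -0.37   9.2 ] F [ 0.6  0.7 -2.7] w 0.0136 44.99909520149231
[ 0.0482 -0.468  -0.0226] [ 0.0046 -0.0037 -0.09  ]
[-0.03729758 -0.03833947 -0.00870598]
```

Request:
play_rows --pt "0.02 -0.2 0 0 0 0 0.95" --pt "0.048 -0.468 0 0.002 -0.002 -0.09 0.95" --pt "0.048 -0.468 0 0.002 -0.002 -0.09 0.95" --pt "0.048 -0.468 0.02 0.002 -0.002 -0.09 0.95" --pt "0.048 -0.468 0.06 0.002 -0.002 -0.09 0.95" --pt "0.048 -0.468 0.08 0.002 -0.002 -0.09 0.95" --pt "0.048 -0.468 0.08 0.002 -0.002 -0.09 0.95" --pt "0.048 -0.468 0.08 0.002 -0.002 -0.09 0.95"

```text
t: 17.05
ee_pos: [0.5452, -0.0622, 0.1242]
ee_rot: [-179.8, 0.3, 17.3]
force: [-0.5, -0.4, -2.8]
grip_width: 0.0136
gripper_force: 45.0
```

```bash
python3 - <<'E'
from h import *
st();rel(547.6,-62.7,125,17.3)
p,d=cams.get_image("side")
cv2.imwrite("pics/c5.png",cv2.resize(p[160:270,220:350,::-1],None,fx=5,fy=5,interpolation=cv2.INTER_CUBIC))
E
```

```text
t 17.05 [ 0.5452 -0.0622  0.1242] [-179.83    0.25   17.25] F [-0.5 -0.4 -2.8] w 0.0136 44.998911023139954
[0.0045 0.0024 0.036 ] [-0.0019  0.0028 -0.0005]
```

View pics/c5.png

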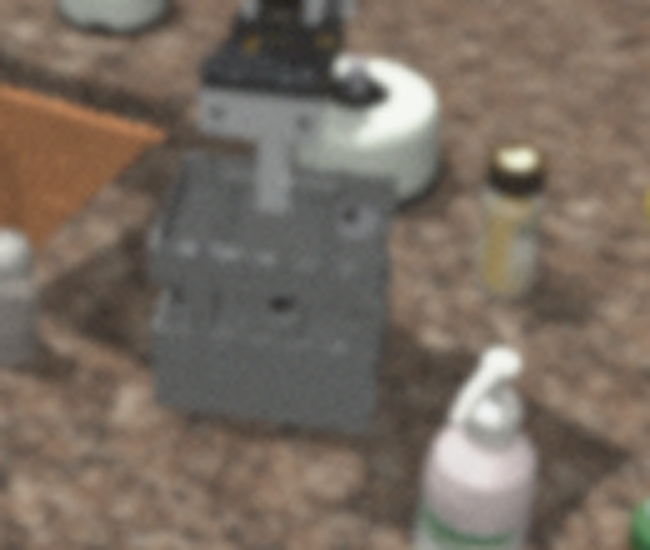

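The upper tray hangs just above the lower one, edges parallel (gap at rows 290–340). I'll correct by about 2 mm and lower.

Request:
play_rows --pt "0.0045 0.0024 0 0 0.001 0 0.95" --pt "0.0045 0.0024 0.01 0 0.001 0 0.95" --pt "0.0045 0.0024 0.02 0 0.001 0 0.95" --pt "0.0045 0.0024 0.03 0 0.001 0 0.95" --pt "0.0045 0.0024 0.036 0 0.001 0 0.95" --pt "0.0045 0.0024 0.036 0 0.001 0 0.95"

```text
t: 17.7
ee_pos: [0.5471, -0.0618, 0.1053]
ee_rot: [-179.8, 0.2, 17.3]
force: [-0.4, -0.2, -3.6]
grip_width: 0.0136
gripper_force: 45.0
```

```bash
python3 -c "
from h import *
st();rel(547.6,-62.7,112,17.3)"
```

```text
t 17.7 [ 0.5471 -0.0618  0.1053] [-179.79    0.22   17.29] F [-0.4 -0.2 -3.6] w 0.0136 44.99905228614807
[0.0005 0.0021 0.0241] [-0.0024  0.0024 -0.0001]
```

Request:
play_rows --pt "0 0.002 0.004 -0.002 0.002 0 0.95" --pt "0 0.002 0.008 -0.002 0.002 0 0.95" --pt "0 0.002 0.012 -0.002 0.002 0 0.95" --pt "0 0.002 0.014 -0.002 0.002 0 0.95"

```text
t: 18.1
ee_pos: [0.5476, -0.0627, 0.0987]
ee_rot: [-180.0, -0.0, 17.3]
force: [0.3, 0.4, -3.3]
grip_width: 0.0135
gripper_force: 45.0
```

```bash
python3 -c "
from h import *
st();rel(547.6,-62.7,112,17.3)"
```

```text
t 18.1 [ 0.5476 -0.0627  0.0987] [-179.99   -0.     17.29] F [ 0.3  0.4 -3.3] w 0.0135 44.99907374382019
[ 0.     -0.0001  0.0109] [-0.0001 -0.     -0.0001]
```

Lugs are about 4 mm into the sockets with no contact force, so I'll keep lowering.

Request:
play_rows --pt "0 0 0.003 0 0 0 0.95" --pt "0 0 0.006 0 0 0 0.95" --pt "0 0 0.009 0 0 0 0.95" --pt "0 0 0.011 0 0 0 0.95" --pt "0 0 0.011 0 0 0 0.95"

```text
t: 18.6
ee_pos: [0.5477, -0.0628, 0.0933]
ee_rot: [-180.0, -0.0, 17.3]
force: [0.4, 0.1, -2.2]
grip_width: 0.0135
gripper_force: 45.0
```

Request:
play_rows --pt "0 0 0.001 0 0 0 0.95" --pt "0 0 0.002 0 0 0 0.95" --pt "0 0 0.002 0 0 0 0.95"

```text
t: 18.9
ee_pos: [0.5477, -0.0628, 0.0932]
ee_rot: [180.0, -0.0, 17.3]
force: [-4.4, 0.7, 7.0]
grip_width: 0.0135
gripper_force: 45.0
```

Request:
play_rows --pt "0 0 -0.001 0 0 0 0.8" --pt "0 0 -0.001 0 0 0 0.6" --pt "0 0 -0.001 0 0 0 0.47" --pt "0 0 -0.001 0 0 0 0.47" --pt "0 0 -0.03 0 0 0 0.47" --pt "0 0 -0.1 0 0 0 0.47" --pt "0 0 -0.2 0 0 0 0.47" --pt "0 0 -0.25 0 0 0 0.47" --force 10

```text
t: 19.7
ee_pos: [0.5484, -0.0629, 0.2226]
ee_rot: [179.9, -0.3, 17.3]
force: [-0.3, -0.9, -0.7]
grip_width: 0.0498
gripper_force: 0.0
```

Request:
play_rows --pt "-0.2 0.6 -0.1 0 0 0 0.47" --pt "-0.2 0.6 -0.1 0 0 0 0.47" --pt "-0.2 0.6 -0.1 0 0 0 0.47" --pt "-0.2 0.6 -0.1 0 0 0 0.47" --pt "-0.2 0.6 -0.1 0 0 0 0.47" --pt "-0.2 0.6 -0.1 0 0 0 0.47" --pt "-0.2 0.6 -0.1 0 0 0 0.47" --pt "-0.2 0.6 -0.1 0 0 0 0.47"

```text
t: 20.5
ee_pos: [0.5405, -0.3815, 0.268]
ee_rot: [180.0, -0.0, 17.1]
force: [-0.2, 0.2, 0.1]
grip_width: 0.0499
gripper_force: 0.0
```

```bash
python3 - <<'E'
from h import *
st()
p,d=cams.get_image("side");p2,d2=cams.get_image("top");C=cloud("top",d2);Z=C[...,2]
m=np.zeros(Z.shape,bool);m[120:215,235:325]=1
for lo,hi,z in((.085,.107,.092),(.11,.13,.119)):
    n=cv2.morphologyEx((m&(Z>lo)&(Z<hi)).astype(np.uint8),cv2.MORPH_CLOSE,np.ones((9,9)))
    c=max(cv2.findContours(n,0,2)[0],key=cv2.contourArea);print(cv2.minAreaRect(np.array([ray("top",*k[0],z)[:2]*1000 for k in c],np.float32)),np.median(Z[m&(Z>lo)&(Z<hi)]))
a=cv2.resize(p[150:260,210:340],(390,330));b=cv2.resize(p2[90:240,175:345],(374,330))
cv2.imwrite("pics/c6.png",np.hstack([a,b])[:,:,::-1])
E
```

```text
t 20.5 [ 0.5405 -0.3815  0.268 ] [ 1.7997e+02 -3.0000e-02  1.7110e+01] F [-0.2  0.2  0.1] w 0.0499 0.0
((547.4163818359375, -61.3189697265625), (141.03273010253906, 109.71990966796875), 17.542890548706055) 0.09084855779231804
((546.8404541015625, -61.0272216796875), (77.37669372558594, 14.657812118530273), 17.861099243164062) 0.117827130072226
```

View pics/c6.png

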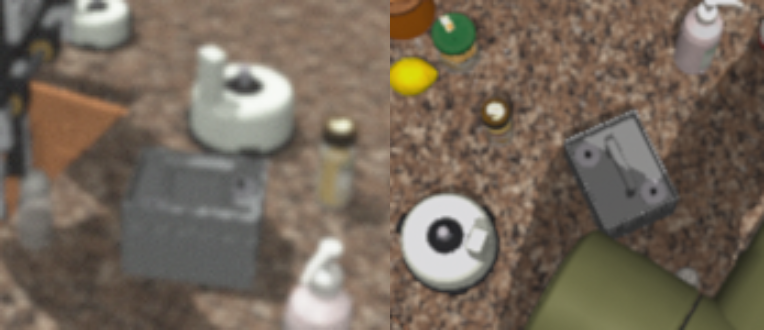

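The trays are stacked flush, with no gap in the side view at (195,210) and the bar top at 118 mm as expected. The base is docked and the jar, shaker and pump are standing. Handing in.

```bash
python3 -c "
from rig import ticket
print(ticket.sign_off())"
```

```text
the job is handed in; nothing more can be done
None
```

The job is handed in at about 20.5 s of the 72 s: the hub was twisted off with no measurable lift of the base, set upright inside the lower tray, and the handled tray stacked fully home, with the jar, shaker and pump left standing where they were.

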